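# Set the end stop and hold the spring jaw open

## Task

Get the clamping jig ready for me to drop a piece in: slide the end stop along its rail until its pointer is level with the pointed steel tab beside the rail, and let go of it. Then take the upright grip of the spring jaw, pull the jaw open until its pointer is level with the other pointed tab, and keep it there: finish still holding the jaw open at its mark, because it springs shut if let go. Leave the loose things around where they are.

Things in the scene. Friction and masses are not known exactly. Their poses are not given: they have to be found in the camera images.
- jig: Plywood base plate 250x250x12 mm, fixed. Origin on its underside; plate from -130 to +120 mm in x and y. At yaw 0 its x points away from the robot, y left. At x = 35 mm stand the fixed jaw (y = 83 mm) and the dark spring housing (y = -45 mm, 44x40 mm), tops at z = 52 mm. The end-stop rail runs along x at y = 45 mm, in the half nearer the robot.
- stop_slide (a joint): position of the end stop along its rail in m: 0 at the rail's end nearer the robot, growing along the jig's +x to 0.085. It stays where it is left (about 2 N of friction).
- stop_grip (a point): centre of the top of the end stop's black upright fin (14 mm thick along the jig's x, 36 mm long along y, fin from z = 38 to 82 mm above the worktop), where to take it. Moves with the stop; axes as the jig's.
- stop_tip (a point): tip of the small steel pointer on the left (+y) side of the end stop, 30 mm above the worktop; points along the jig's +y. Axes as the jig's.
- stop_mark_tip (a point): tip of the fixed pointed steel tab (20x20 mm, 18 mm tall) left of the stop rail, pointing along the jig's -y at the stop's pointer. Level means equal x in the jig's frame; the tips pass about 1.5 mm apart. Its place along the strip differs each time, 20 to 78 mm farther along +x than the stop's pointer starts. Axes as the jig's.
- jaw_slide (a joint): opening of the spring jaw in m: 0 shut (at the start), growing along the jig's -y to 0.065. A spring pulls it shut with 6.5 N at 0, rising by 130 N/m (about 12 N at 0.045).
- jaw_grip (a point): centre of the top of the jaw's black upright pull grip, on the end of its draw rod to the right of the spring housing (16 mm thick along the jig's y, 56 mm wide along x, from z = 42 to 90 mm above the worktop). Moves with the jaw; axes as the jig's.
- jaw: the sliding spring jaw, draw rod and pull grip as one part; origin at worktop level under the middle of its aluminium jaw block (60x22 mm, top at z = 52 mm). The pull grip is 146 mm along -y from it. Axes as the jig's.
- stop: the end stop; origin at worktop level under its middle. Axes as the jig's.
- jaw_tip (a point): tip of the steel pointer on the far (+x) side of the spring jaw, 30 mm above the worktop; points along the jig's +x. Axes as the jig's.
- jaw_mark_tip (a point): tip of the pointed steel tab (20x20 mm, 18 mm tall) on the far side of the jaw, pointing along the jig's -x. Level with the jaw's pointer means equal y in the jig's frame; the tips pass about 1.5 mm apart. Axes as the jig's. Fixed; 25 to 48 mm along -y from the pointer's place when shut.
- offcut2: wood offcut 40x90x20 mm lying flat on the jig's near right corner; bystander, leave alone; origin under its centre
- tape_measure2: black tape measure 35x92x61 mm standing just left of the jig; bystander; origin under its centre
- oil_dropper: small dark dropper bottle, 34 mm across, 102 mm tall, right of the jig; bystander; origin under its centre
- pliers_red: pliers with red handles, 62x181x12 mm, left; bystander; origin under its centre
- screw_jar: round jar with yellow lid, 66 mm across, 97 mm tall, right; bystander; origin under its centre
- spanner1: flat spanner 31x187x6 mm, right; bystander; origin under its centre
- touch_up_tin: paint tin 77 mm across and tall, back right; bystander; origin under its centre
- sanding_block: sanding block 70x112x36 mm, far right; bystander; origin under its centre

How it is judged:
By the outcome, as a careful person would: the job done as asked, in the order asked, and still so for the second after the job is handed in, while the arm keeps its last pose, push and grip.
It also fails if it takes over 48 s, if anything falls off the work surface, if the arm or the gripper's body presses on something with over 40 N, if the wrist force passes 120 N, or if a joint passes its speed limit or range.

## Robot

A 7-joint arm with a two-finger parallel gripper is mounted at the origin on a cart in front of the work surface, level with it; the furniture and walls round the work are solid. World frame = base frame: x ahead of the robot, y to its left, z up, the work surface at z = 0. Lengths are in m, angles in rad, forces in N, time in s.
With the tool pointing down it reaches from about 0.4 to 0.85 m from the base axis. Payload 6.9 kg.
Tool frame: the origin (TCP) lies midway between the tips of the shut fingers; the grasp point (between the pads) lies behind it (ctrl.pinch_z is the z of the grasp point in the tool frame, in m); z points along the fingers, y is the line along which they close (so a half turn about z gives the same grasp; the last joint's range is limited). The gripper opens to 85 mm and grips with 20 to 120 N. Pads are 22 mm wide; open, the fingers measure 114 mm over their backs; the gripper's body (76 mm by 85 mm) begins 54 mm behind the grasp point. The pads swing forward as they close: fully open they stand 13 mm farther back than shut.
Start: joints at [1.349, 0.507, -0.238, 1.5, 0.126, 1.149, -0.155], TCP at [0.201, -0.592, 0.231] pointing down, gripper open.
Joint ranges: [-3.08, 3.08], [-0.24, 2.05], [-1.43, 1.35], [0, 2.5], [-1.52, 4.66], [0.17, 1.96], [-2.89, 2.89]. Speed limits (rad/s): [2.39, 2.39, 3.14, 3.14, 3.14, 3.14, 3.14].

## Interface

Orientations are given as a unit quaternion [w, x, y, z].
In Python, from station import ctrl, get_state, vision, ticket, models gives the robot as it stands. Calls block until the motion is done:
- ctrl.movep(position, orientation): joint-space move of the TCP to a pose.
- ctrl.movel(position, frame=None, max_speed=0.15): straight line of the TCP; frame=None keeps the orientation; max_speed is the mean speed in m/s.
- ctrl.set_joints(angles): joint-space move.
- ctrl.ungrasp() and ctrl.close_gripper(force=None): open the fingers fully, or close them until they stop; force is the grip in N (None keeps the last).
- ctrl.pause(seconds).
- ctrl.ik(position, orientation): joint angles nearest the present ones, or None.
- get_state(): the state.
- vision.grab_frame(name): name is "scene" or "top" or "wrist"; returns (picture, depth): 480x640x3 uint8, blue, green, red; 480x640 float32, m along the optical axis (not along the pixel's ray), 0 where there is no reading.
- vision.camera_info(name): a dict with "mtx" (3x3 intrinsics, pixels), "dist_coeffs" ([k1, k2, p1, p2, k3] as OpenCV has them; the pictures are not rectified), "R" (3x3) and "t" (3): a world point X has camera coordinates R X + t; the wrist camera has in their place "hand_eye" (4x4, takes a point from camera to tool coordinates, whose origin is the TCP and whose axes are the flange's). Camera axes: x right, y down, z forward; pixel columns grow to the right and rows downward; lengths in m; the calibration is good to about 2 mm. A picture is of the moment at which its call begins: read the wrist's pose just before it. camera_info takes no time and is no camera call.
A pose or a line that the arm cannot do raises ctrl.Unreachable and nothing moves.
- ticket.close_job(): hands the job in; it is judged then, once.
Trained networks look in the newest picture that a camera, given by its name, has taken for a name from the list of things; names that differ only in an ending like _2 or _b are one class to them, and where a whole thing is asked for, a point or a joint stands for the part that bears it (a point fixed in the world has none). Each returns a list of dicts, best first, with "p" (0 to 1); they miss things now and then, are a little off and sometimes report something else, mostly with a low value. They report only what shows in the picture. A call takes as long as a camera call.
- models.recognise(camera, target): "point" ([column, row] in pixels, amid what is visible of it).
- models.masks_of(camera, target): "mask" (480x640 bool, what is visible of it) and "point" ([column, row] in pixels, amid what is visible of it).
The state is a dict: "time": time; "qpos": joint angles; "qd": joint speeds; "tau": joint torques, N m; "tcp_pos": TCP position; "eef_rot": TCP orientation; "contact_force": force on the tool from outside, world axes, zero at the start; "wrist_torque": the same for the moment, N m; "width": finger opening in m; "gripper_force": force on a finger pad.
Only numpy, scipy, OpenCV 4.12 (cv2) and the standard library are available. Lean on these libraries where they do the work, as an engineer would, in place of code of your own. Each camera call takes 0.05 s, during which the arm holds its last target. There are 200 camera calls.

## Working session

There is one attempt and no reset: what is moved stays moved. The work goes in short steps, each a Python script; the robot and the scene stay as the last script left them, time stands still between calls to the robot, and variables do not carry over. Pictures are saved under pics/ and viewed, at most 10 in all, crops included, and the job is handed in when it is done.

```bash
mkdir -p pics
cat > h.py <<'E'
import numpy as np, cv2
from station import ctrl, get_state, vision, ticket, models
from scipy.spatial.transform import Rotation as Rt
def pose():
    s=get_state(); q=s["eef_rot"]; T=np.eye(4)
    T[:3,:3]=Rt.from_quat([q[1],q[2],q[3],q[0]]).as_matrix(); T[:3,3]=s["tcp_pos"]; return T
def cam(name,T=None):
    """camera->world R,t"""
    c=vision.camera_info(name)
    if "hand_eye" in c:
        M=(pose() if T is None else T)@np.array(c["hand_eye"])
        return c,M[:3,:3],M[:3,3]
    R=np.array(c["R"]);return c,R.T,-R.T@np.array(c["t"])
def ray(name,px,T=None):
    c,R,t=cam(name,T)
    n=cv2.undistortPoints(np.array(px,float).reshape(-1,1,2),np.array(c["mtx"]),np.array(c["dist_coeffs"])).reshape(-1,2)
    return t,(R@np.c_[n,np.ones(len(n))].T).T
def atz(name,px,z,T=None):
    t,d=ray(name,px,T); return t+d*((z-t[2])/d[:,2])[:,None]
def atd(name,px,depth,T=None):
    t,d=ray(name,px,T); return t+d*np.array(depth).reshape(-1,1)
def proj(name,X,T=None):
    c,R,t=cam(name,T); P=(np.atleast_2d(X)-t)@R
    return cv2.projectPoints(P,np.zeros(3),np.zeros(3),np.array(c["mtx"]),np.array(c["dist_coeffs"]))[0].reshape(-1,2)
E
python3 - <<'E'
from h import *
s=get_state(); print(s["time"],ctrl.pinch_z,s["eef_rot"])
Z=dict(stop_grip=.082,stop_tip=.030,stop_mark_tip=.03,jaw_grip=.09,jaw_tip=.03,jaw_mark_tip=.03)
for cn in("top","scene"):
    im,d=vision.grab_frame(cn); cv2.imwrite(f"pics/{cn}0.png",im); np.save(cn+"_d.npy",d)
    for k,z in Z.items():
        for r in models.recognise(cn,k)[:2]:
            p=r["point"]; print(cn,k,round(r["p"],2),np.round(p,1),atz(cn,[p],z)[0].round(4),atd(cn,[p],d[int(p[1]),int(p[0])])[0].round(3))
print(get_state()["time"])
E
```

```text
0.0 -0.0187 [-8.95823276e-04  9.86683936e-01  1.62646787e-01 -1.72321773e-04]
top stop_grip 0.6 [253.5 266.3] [0.4713 0.0223 0.082 ] [0.482 0.03  0.04 ]
top stop_tip 0.67 [257.5 266.3] [0.4874 0.021  0.03  ] [0.479 0.016 0.062]
top stop_mark_tip 0.5 [253.9 236.3] [0.5675 0.054  0.03  ] [0.568 0.054 0.029]
top stop_mark_tip 0.36 [292.4 231.4] [ 0.6071 -0.045   0.03  ] [ 0.61  -0.044  0.021]
top jaw_grip 0.96 [288.2 226.4] [ 0.5974 -0.038   0.09  ] [ 0.615 -0.031  0.039]
top jaw_tip 0.85 [289.2 228.2] [ 0.6141 -0.034   0.03  ] [ 0.619 -0.032  0.015]
top jaw_mark_tip 0.7 [485.6 332.4] [ 0.4574 -0.6095  0.03  ] [ 0.457 -0.609  0.033]
top jaw_mark_tip 0.45 [305.6 210.9] [ 0.6749 -0.0652  0.03  ] [ 0.676 -0.065  0.028]
scene stop_grip 0.63 [261.7 243.5] [ 0.4627 -0.0146  0.082 ] [ 0.477 -0.     0.065]
scene stop_grip 0.55 [318.3 238.1] [ 0.5771 -0.1387  0.082 ] [ 0.57  -0.144  0.089]
scene stop_tip 0.63 [304.5 238.2] [ 0.6043 -0.0656  0.03  ] [ 0.621 -0.052  0.013]
scene stop_tip 0.5 [259.6 245.7] [0.4959 0.0286 0.03  ] [0.477 0.009 0.053]
scene jaw_grip 0.68 [320.5 240.7] [ 0.5627 -0.1568  0.09  ] [ 0.569 -0.152  0.083]
scene jaw_grip 0.29 [381.9 283.4] [ 0.5078 -0.3906  0.09  ] [ 0.533 -0.379  0.063]
scene jaw_tip 0.98 [317.6 238.5] [ 0.6264 -0.1009  0.03  ] [ 0.605 -0.116  0.051]
scene jaw_mark_tip 0.44 [317.3 228.2] [ 0.6695 -0.0696  0.03  ] [ 0.666 -0.072  0.033]
0.7
```

View pics/top0.png

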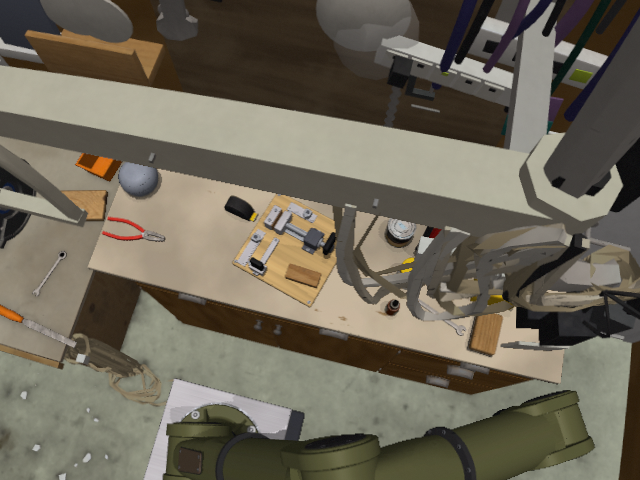

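View pics/scene0.png

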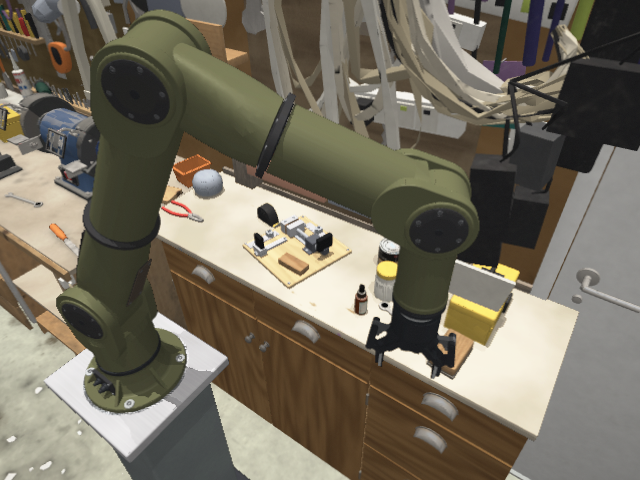

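The top view shows the jig around pixel (290,245), turned clockwise or so, with the stop fin near (258,267) and the jaw grip near (330,243). The scene view shows the grip at (322,241) and the stop fin at (259,241). I'll go above the jig with the wrist camera.

Run:
```python
from h import *
print(np.round(vision.camera_info("wrist")["hand_eye"],3).tolist())
c=atz("top",[[275,195],[233,262],[313,305]],.012); print(c.round(3))
e=c[0]-c[1]; print("yaw",np.degrees(np.arctan2(e[1],e[0])), "other", (c[2]-c[1]).round(3))
q=get_state()["eef_rot"]
p=[.46,-.07,.36]
print(ctrl.ik(p,q))
ctrl.movep(p,q)
s=get_state();T=pose();print(s["time"],s["qpos"],T.round(3).tolist())
im,d=vision.grab_frame("wrist"); cv2.imwrite("pics/w1.png",im); np.savez("w1.npz",T=T,d=d)
Z=dict(stop_grip=.082,stop_tip=.030,stop_mark_tip=.03,jaw_grip=.09,jaw_tip=.03,jaw_mark_tip=.03)
for k,z in Z.items():
    for r in models.recognise("wrist",k)[:2]:
        p=r["point"]; print(k,round(r["p"],2),np.round(p,1),atz("wrist",[p],z,T)[0].round(4),atd("wrist",[p],d[int(p[1]),int(p[0])],T)[0].round(3))
```

```text
[[-0.0, -0.958, -0.286, 0.074], [1.0, -0.0, 0.0, -0.001], [-0.001, -0.286, 0.958, -0.142], [0.0, 0.0, 0.0, 1.0]]
[[ 0.708  0.034  0.012]
 [ 0.487  0.093  0.012]
 [ 0.424 -0.149  0.012]]
yaw -14.975239015996477 other [-0.063 -0.242  0.   ]
[ 0.67952856  0.20590305 -0.73098743  1.65102395  0.14076164  1.33856904
 -1.31750099]
2.8417 [ 0.68042775  0.20660198 -0.72972234  1.65097647  0.14097941  1.33851327
 -1.31716859] [[0.948, 0.319, -0.001, 0.46], [0.319, -0.948, -0.0, -0.071], [-0.001, -0.0, -1.0, 0.36], [0.0, 0.0, 0.0, 1.0]]
stop_grip 0.85 [247.5 130.1] [0.4929 0.0206 0.082 ] [0.492 0.021 0.077]
stop_tip 0.78 [247.6 128.4] [0.4901 0.0293 0.03  ] [0.493 0.023 0.07 ]
stop_tip 0.57 [366.4  50.1] [ 0.6077 -0.0687  0.03  ] [ 0.606 -0.068  0.038]
stop_mark_tip 0.6 [247.2  49.8] [0.5676 0.0512 0.03  ] [0.567 0.05  0.035]
jaw_grip 0.75 [367.5  49.9] [ 0.5982 -0.0668  0.09  ] [ 0.607 -0.069  0.039]
jaw_tip 0.6 [370.9  50.1] [ 0.6092 -0.0733  0.03  ] [ 0.608 -0.073  0.039]
jaw_tip 0.42 [552.9 255.6] [ 0.464  -0.3648  0.03  ] [ 0.469 -0.342  0.064]
jaw_mark_tip 0.72 [355.7 163.2] [ 0.4925 -0.0984  0.03  ] [ 0.493 -0.098  0.031]
```

View pics/w1.png

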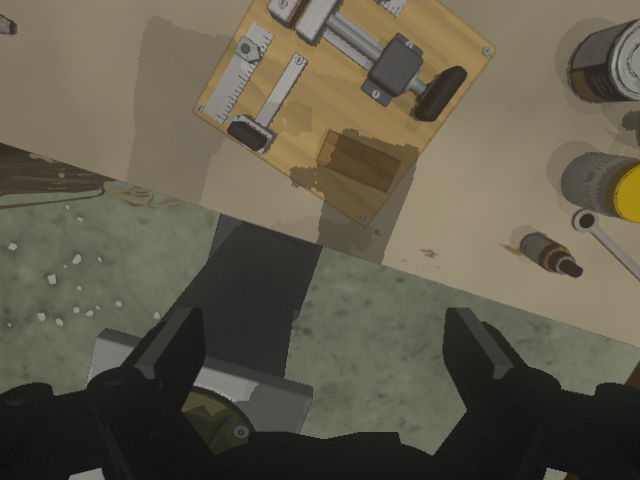

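The wrist view shows the jig at the top of the frame: stop fin at (250,133), stop mark tab at (247,50), jaw grip at (440,95) (the network's jaw_grip hit is wrong). I'll get a centred view along the jig's axes.

```bash
cat >> h.py <<'E'
def down(yaw):
    "tool pointing down, tool x at yaw"
    M=np.array([[np.cos(yaw),np.sin(yaw),0],[np.sin(yaw),-np.cos(yaw),0],[0,0,-1]])
    q=Rt.from_matrix(M).as_quat(); return np.r_[q[3],q[:3]]
E
python3 - <<'E'
from h import *
z=np.load("w1.npz")
c=atz("wrist",[[195,108],[365,225],[493,48]],.012,z["T"]); print(c.round(4).tolist())
a=c[1]-c[0]; b=c[2]-c[1]; print(np.linalg.norm(a),np.linalg.norm(b), np.degrees(np.arctan2(a[0],-a[1])),np.degrees(np.arctan2(b[1],b[0])))
ctr=(c[0]+c[2])/2; print(ctr)
d=np.load("top_d.npy"); px=[[345,240],[375,205],[350,270],[420,280],[60,100]]
print(atd("top",px,[d[v,u] for u,v in px]).round(2).tolist())
yaw=np.radians(-15)
x=np.array([np.cos(yaw),np.sin(yaw),0])
p=ctr+.085*x; p[2]=.28
for y in (-15,75,-105,165): print(y,ctrl.ik(p,down(np.radians(y))))
ctrl.movep(p,down(yaw))
s=get_state();T=pose();print(s["time"],T[:3,3])
im,dd=vision.grab_frame("wrist"); cv2.imwrite("pics/w2.png",im); np.savez("w2.npz",T=T,d=dd)
Z=dict(stop_grip=.082,stop_tip=.030,stop_mark_tip=.03,jaw_grip=.09,jaw_tip=.03,jaw_mark_tip=.03)
for k,z in Z.items():
    for r in models.recognise("wrist",k)[:2]:
        q=r["point"]; print(k,round(r["p"],2),np.round(q,1),atz("wrist",[q],z,T)[0].round(4),atd("wrist",[q],dd[int(q[1]),int(q[0])],T)[0].round(3))
E
```

```text
[[0.4911, 0.0952, 0.012], [0.4233, -0.1373, 0.012], [0.6567, -0.2007, 0.012]]
0.24218695008536692 0.24185132318222247 -16.258795692955324 -15.198254571466897
[ 0.57387222 -0.05271788  0.012     ]
[[0.35, -0.21, 0.8], [0.35, -0.23, 0.93], [0.35, -0.22, 0.68], [0.35, -0.32, 0.71], [0.39, 0.14, 0.94]]
-15 [ 0.41872414  0.58292862 -0.63582596  1.30982931  0.34111     1.35666569
 -2.04139873]
75 [ 0.53527368  0.64218628 -0.89430879  1.30809983  0.49234748  1.41602046
 -0.5931308 ]
-105 [-0.3754469   0.66991792  0.91260511  1.3221555  -0.52236447  1.39465801
 -2.88605333]
165 [ 0.64233012  0.75089439 -1.21201306  1.30662799  0.69367749  1.5304087
  0.82093055]
4.05 [ 0.6555863  -0.07457422  0.28038554]
stop_grip 0.89 [274.7 370.4] [0.5115 0.0138 0.082 ] [0.492 0.023 0.051]
stop_tip 0.94 [275.1 368.7] [0.4806 0.029  0.03  ] [0.492 0.023 0.048]
stop_mark_tip 0.89 [231.  303.8] [0.5684 0.0511 0.03  ] [0.569 0.05  0.032]
stop_mark_tip 0.15 [325.5 243.1] [ 0.6076 -0.0627  0.03  ] [ 0.61  -0.063  0.04 ]
jaw_grip 0.95 [326.2 242.7] [ 0.626  -0.0679  0.09  ] [ 0.611 -0.064  0.04 ]
jaw_tip 0.8 [323.4 243.8] [ 0.6074 -0.0604  0.03  ] [ 0.611 -0.061  0.04 ]
jaw_tip 0.3 [623.2 297.4] [ 0.47   -0.3482  0.03  ] [ 0.478 -0.34   0.042]
jaw_mark_tip 0.88 [313.9 176.3] [ 0.6756 -0.0691  0.03  ] [ 0.676 -0.069  0.034]
```

View pics/w2.png

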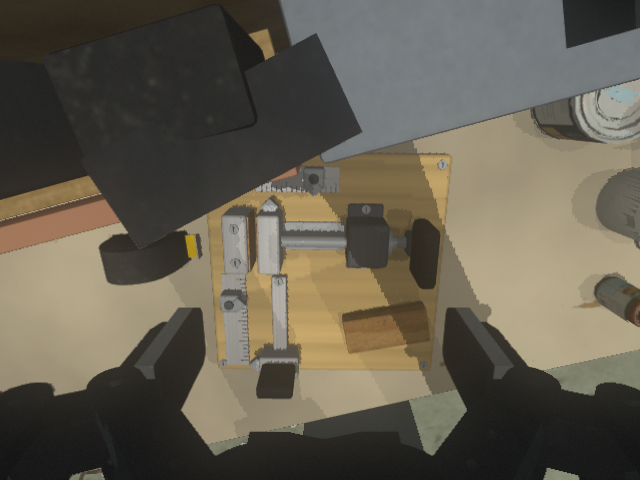

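The wrist view shows the whole jig: stop fin at (277,380), its pointer at (257,363), stop tab (233,303), jaw block (270,240) with pointer at (270,202), mark tab near (315,178), jaw grip at (425,253). Something dark hangs over the upper left; I check its height and zoom in on the marks.

Run:
```python
from h import *
z=np.load("w2.npz");T=z["T"];d=z["d"]
px=[[150,80],[250,40],[130,220],[330,110],[350,130],[450,60],[330,155],[100,60]]
for p,X in zip(px,atd("wrist",px,[d[v,u] for u,v in px],T)): print(p,X.round(3))
c=atz("wrist",[[452,155],[435,370],[215,368]],.012,T); print(c.round(4).tolist())
print(np.linalg.norm(c[0]-c[1]),np.linalg.norm(c[1]-c[2]))
im=cv2.imread("pics/w2.png")
cr=np.hstack([cv2.resize(im[150:220,230:350],(0,0),fx=3.3,fy=3.3,interpolation=3),cv2.resize(im[280:350,205:325],(0,0),fx=3.3,fy=3.3,interpolation=3)])
c2=np.hstack([cv2.resize(im[335:405,205:325],(0,0),fx=3.3,fy=3.3,interpolation=3),cv2.resize(im[205:275,340:460],(0,0),fx=3.3,fy=3.3,interpolation=3)])
cv2.imwrite("pics/w2c.png",np.vstack([cr,c2]))
```

```text
[150, 80] [ 0.759 -0.026  0.24 ]
[250, 40] [ 0.775 -0.064  0.182]
[130, 220] [0.706 0.004 0.243]
[330, 110] [ 0.728 -0.096  0.233]
[350, 130] [ 0.718 -0.102  0.231]
[450, 60] [ 0.737 -0.165  0.185]
[330, 155] [ 0.705 -0.091  0.186]
[100, 60] [ 0.772 -0.009  0.239]
[[0.6583, -0.2059, 0.012], [0.4199, -0.1448, 0.012], [0.4883, 0.1017, 0.012]]
0.24612626235949897 0.2557696945990272
```

View pics/w2c.png

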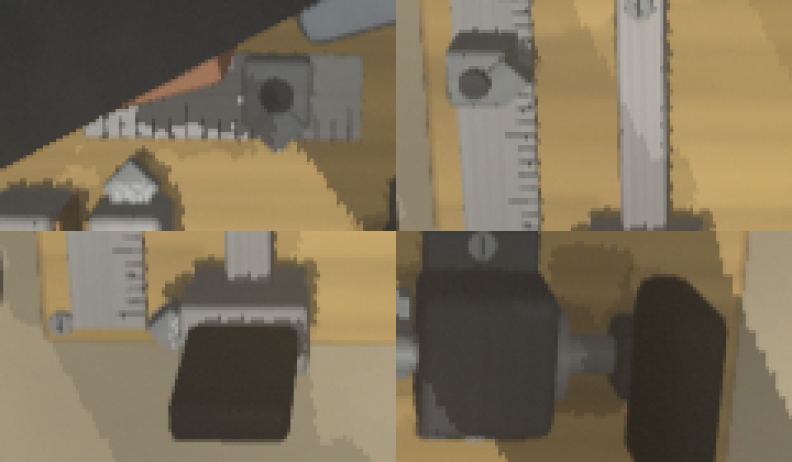

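The zoom shows stop pointer tip at (249.5,363.5), stop tab tip at (246.5,303.6), jaw pointer tip at (270,195.5), jaw tab tip at (314.8,195.5). The dark shelf stands at x > 0.70 and z about 0.2, so I'll stay clear of it, compute the jig coordinates and move above the stop.

```bash
cat >> h.py <<'E'
YAW=np.radians(-15.0)
JX=np.array([np.cos(YAW),np.sin(YAW),0]);JY=np.array([-np.sin(YAW),np.cos(YAW),0])
O=np.array([.5797,-.0489,0])
def tojig(X): X=np.atleast_2d(X)-O; return np.c_[X@JX,X@JY,X[:,2]]
def world(j): return O+j[0]*JX+j[1]*JY+np.array([0,0,j[2]])
E
python3 - <<'E'
from h import *
z=np.load("w2.npz");T=z["T"]
j=tojig(atz("wrist",[[249.5,363.5],[246.5,303.6],[270,195.5],[314.8,195.5]],.030,T)); print(j.round(4))
g=tojig(atz("wrist",[[425,222],[425,288]],.09,T)); print("grip ends",g.round(4))
p=world([j[0,0],.045,.20]); print(p)
ctrl.movep(p,down(YAW+np.pi/2))
s=get_state();T=pose();print(s["time"],T[:3,3],s["qpos"].round(2))
im,dd=vision.grab_frame("wrist"); cv2.imwrite("pics/w3.png",im); np.savez("w3.npz",T=T,d=dd)
for k,zz in dict(stop_grip=.082,stop_tip=.03,stop_mark_tip=.03).items():
    for r in models.recognise("wrist",k)[:1]:
        q=r["point"]; print(k,round(r["p"],2),np.round(q,1),tojig(atz("wrist",[q],zz,T))[0].round(4))
m=models.masks_of("wrist","stop_grip")[0]["mask"]; v,u=np.nonzero(m)
P=tojig(atd("wrist",np.c_[u,v],dd[v,u],T)); t=P[(P[:,2]>.074)&(P[:,2]<.09)]
print("fin top",len(t),t.min(0).round(4),t.max(0).round(4),np.median(t,0).round(4))
E
```

```text
[[-0.1093  0.0777  0.03  ]
 [-0.0366  0.0772  0.03  ]
 [ 0.0791  0.0482  0.03  ]
 [ 0.0792  0.0045  0.03  ]]
grip ends [[ 0.068  -0.0895  0.09  ]
 [ 0.0078 -0.0939  0.09  ]]
[0.4858086  0.02284555 0.2       ]
5.4417 [0.48679642 0.02243133 0.20041655] [ 0.63  0.49 -1.08  1.89  0.49  1.06 -0.92]
stop_tip 0.67 [564.5 474.2] [ 0.1236 -0.2132  0.03  ]
stop_mark_tip 0.71 [413.  150.9] [-0.04    0.0935  0.03  ]
fin top 1079 [-0.1163  0.0278  0.074 ] [-0.1026  0.0634  0.0839] [-0.1093  0.0467  0.081 ]
```

View pics/w3.png

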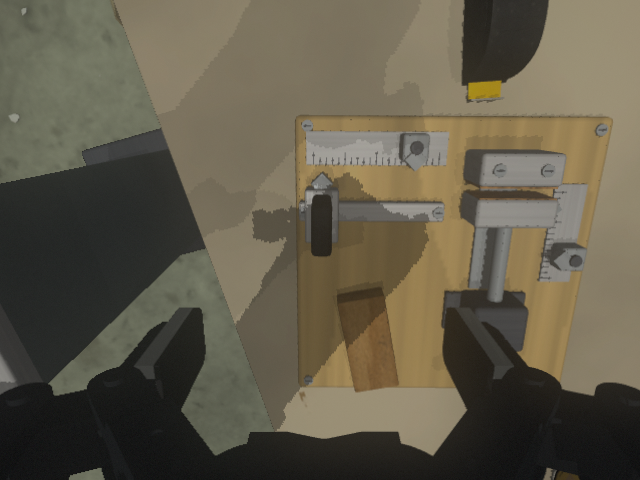

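The wrist view from the left shows the stop fin between the fingers, its pointer tip at (322,174) and the tab tip at (414,170). The gap is about 73 mm, which agrees with the earlier view, so I'll take the fin and slide it.

Run:
```python
from h import *
T=np.load("w3.npz")["T"]
j=tojig(atz("wrist",[[322,174],[414,170]],.03,T)); print(j.round(4)); dx=.5*(j[1,0]-j[0,0]+.0727); print(dx)
ctrl.movel(world([-.1094,.045,.053]),max_speed=.1)
ctrl.close_gripper(40)
s=get_state();print(s["width"],s["gripper_force"],s["contact_force"],tojig(s["tcp_pos"]))
P=pose()[:3,3]
ctrl.movel(P+dx*JX,max_speed=.06)
s=get_state();T=pose();print(s["time"],s["width"],s["contact_force"],tojig(s["tcp_pos"]))
im,dd=vision.grab_frame("wrist"); cv2.imwrite("pics/w4.png",im); np.savez("w4.npz",T=T,d=dd)
px=proj("wrist",world([-.0366,.0775,.03]),T)[0]; print(px)
u,v=px.astype(int); v0=max(v-75,0);u0=max(u-100,0)
cv2.imwrite("pics/w4c.png",cv2.resize(im[v0:v0+150,u0:u0+200],(0,0),fx=4,fy=4,interpolation=3));print(u0,v0)
```

```text
[[-0.1086  0.0765  0.03  ]
 [-0.0383  0.0792  0.03  ]]
0.07147932887817005
0.013441474677351056 42.36933946609497 [-0.86704176 -0.51592392  3.14927055] [[-0.10934296  0.04497653  0.0531353 ]]
9.3 0.013669127846405144 [ 0.13923957 -3.01788769  4.05835917] [[-0.03722212  0.04427555  0.05316058]]
[324.17368976 218.0409268 ]
224 143
```

View pics/w4c.png

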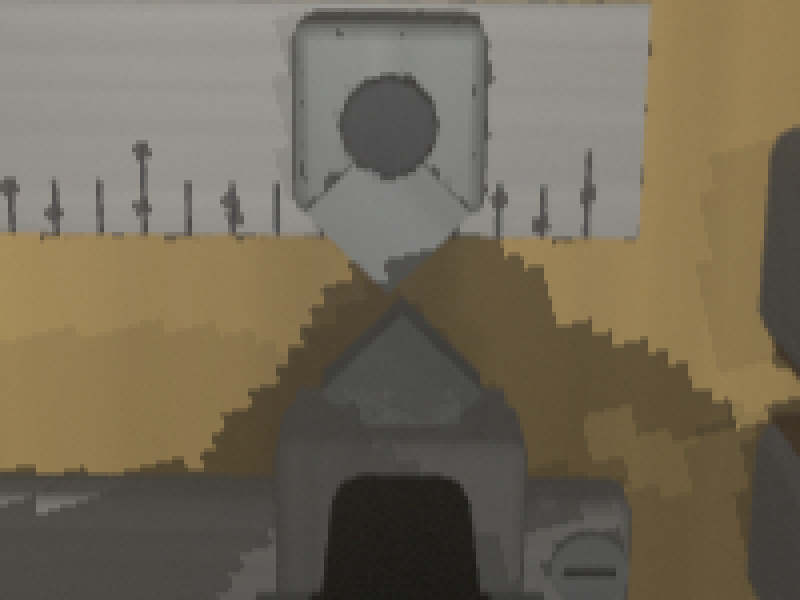

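The zoom shows the pointer tip at 401 and the tab tip at 390 (4x crop), so the stop has gone about 1.1 mm too far. I'll nudge it back, let go, lift and check.

Run:
```python
from h import *
P=pose()[:3,3]
ctrl.movel(P-.00115*JX,max_speed=.02)
print(tojig(get_state()["tcp_pos"]))
def crop(im,T):
    u,v=proj("wrist",world([-.037,.0775,.03]),T)[0].astype(int); return cv2.resize(im[max(v-37,0):v+38,u-50:u+50],(400,300),interpolation=3)
T=pose();a=crop(vision.grab_frame("wrist")[0],T)
ctrl.ungrasp()
s=get_state();print(s["contact_force"],s["width"])
ctrl.movel(pose()[:3,3]+[0,0,.06],max_speed=.12)
T=pose();im,d=vision.grab_frame("wrist");b=crop(im,T)
cv2.imwrite("pics/w5.png",np.hstack([a,b])); np.savez("w5.npz",T=T); cv2.imwrite("pics/w5f.png",im)
print(get_state()["time"],T[:3,3])
for y in (165,-15):
    q=ctrl.ik(world([.038,-.0965,.2]),down(np.radians(y))); print(y,q)
```

```text
[[-0.03792566  0.04425596  0.0531846 ]]
[-0.19859339  0.33170189  0.55778317] 0.08538020869259108
11.0417 [0.55386635 0.00346533 0.11285266]
165 [ 0.898433    0.85455641 -1.4033754   1.58034807  0.84850732  1.43845183
  0.73991711]
-15 [ 0.55676002  0.54877429 -0.5664476   1.5845546   0.31918778  1.10194253
 -1.92120874]
```

View pics/w5.png

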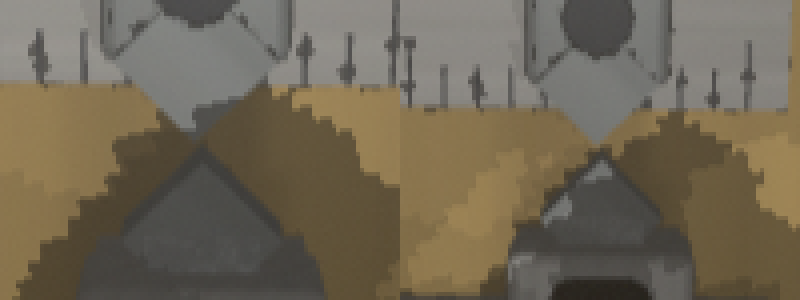

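Both crops (before release on the left, after on the right) show the pointer within about 0.5 mm of the tab tip, so the stop is set. Next is the jaw grip: hover over it and measure its top.

Run:
```python
from h import *
ctrl.movel(pose()[:3,3]+[0,0,.08],max_speed=.2)
qq=down(YAW)
for y,z in((-.098,.056),(-.145,.056)): print(ctrl.ik(world([.029,y,z]),qq))
ctrl.movep(world([.029,-.098,.20]),qq)
T=pose();im,d=vision.grab_frame("wrist");np.savez("w6.npz",T=T,d=d)
print(get_state()["time"],tojig(T[:3,3]))
m=models.masks_of("wrist","jaw_grip")
for r in m[:2]:
    v,u=np.nonzero(r["mask"]);P=tojig(atd("wrist",np.c_[u,v],d[v,u],T));t=P[(P[:,2]>.08)&(P[:,2]<.1)]
    print(r["p"],len(v),len(t)); 
    if len(t): print(t.min(0).round(4),t.max(0).round(4),np.median(t,0).round(4))
# depth-only
vv,uu=np.mgrid[0:480:2,0:640:2];vv=vv.ravel();uu=uu.ravel();D=d[vv,uu];k=D>.05
P=tojig(atd("wrist",np.c_[uu,vv][k],D[k],T));t=P[(abs(P[:,2]-.088)<.008)&(abs(P[:,0]-.035)<.05)&(abs(P[:,1]+.1)<.04)]
print("depth",len(t),np.percentile(t,[2,50,98],axis=0).round(4) if len(t) else 0)
cv2.imwrite("pics/w6.png",im)
```

```text
[ 0.51158135  0.69013177 -0.48791809  1.7700349   0.43360767  0.78998498
 -2.02451454]
[ 0.59279861  0.69295796 -0.49409467  1.76592302  0.43868008  0.79412195
 -1.95038122]
12.625 [[ 0.02829529 -0.09704069  0.19905585]]
0.8 8165 1975
[ 0.0052 -0.1046  0.0801] [ 0.0609 -0.0889  0.0917] [ 0.0354 -0.0967  0.0886]
depth 485 [[ 0.0078 -0.1041  0.0845]
 [ 0.0351 -0.0963  0.0886]
 [ 0.0596 -0.0897  0.0904]]
```

View pics/w6.png

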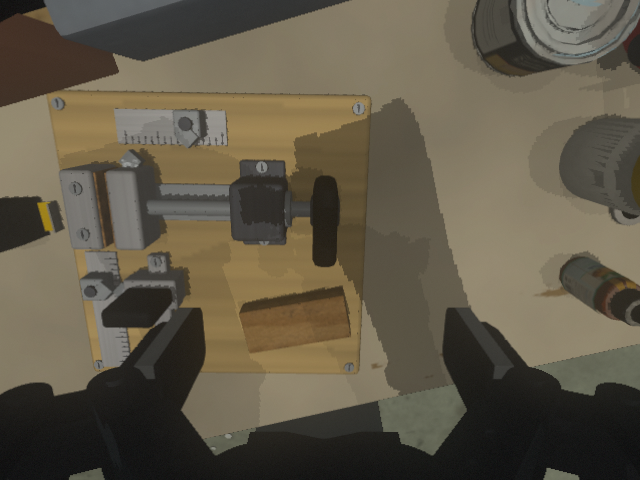

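The grip's top is centred at jig y = -0.097 and fits its 16x56 mm size; the jaw pointer is near (131,152) and the tab near (188,140). I grasp, pull 43.7 mm and check in one composite.

Run:
```python
from h import *
ctrl.movel(world([.030,-.0968,.056]),max_speed=.1)
ctrl.close_gripper(90)
s=get_state();print(s["width"],s["gripper_force"],s["contact_force"],tojig(s["tcp_pos"]))
P=pose()[:3,3]
g0=vision.grab_frame("wrist")[0]
ctrl.movel(P-.0437*JY,max_speed=.05)
s=get_state();print(s["time"],s["width"],s["contact_force"],tojig(s["tcp_pos"]),tojig(P))
g1=vision.grab_frame("wrist")[0]
cv2.imwrite("pics/g0.png",g0);cv2.imwrite("pics/g1.png",g1)
sc=vision.grab_frame("scene")[0];tp=vision.grab_frame("top")[0]
cv2.imwrite("pics/scene1.png",sc);cv2.imwrite("pics/top1.png",tp)
T=np.load("w6.npz")["T"];im=cv2.imread("pics/w6.png")
R=lambda a:cv2.resize(a,(400,300),interpolation=3)
us,vs=proj("scene",world([.08,.0045,.03]))[0].astype(int);ut,vt=proj("top",world([.08,.0045,.03]))[0].astype(int);print(us,vs,ut,vt)
cv2.imwrite("pics/comp.png",np.vstack([np.hstack([R(im[105:180,110:210]),R(g1)]),np.hstack([R(sc[vs-30:vs+30,us-40:us+40]),R(tp[vt-30:vt+30,ut-40:ut+40])])]))
# grip shift between g0 and g1 in the image between the fingers
```

```text
0.014991626423380455 88.14085721969604 [-1.31416493 -2.4424739   4.02811965] [[ 0.03002175 -0.0975911   0.05626394]]
16.0 0.014916881787428558 [ 0.98200235 12.13075791  2.94373351] [[ 0.02966848 -0.13613547  0.05627312]] [[ 0.03002175 -0.0975911   0.05626394]]
314 229 304 216
```

View pics/comp.png

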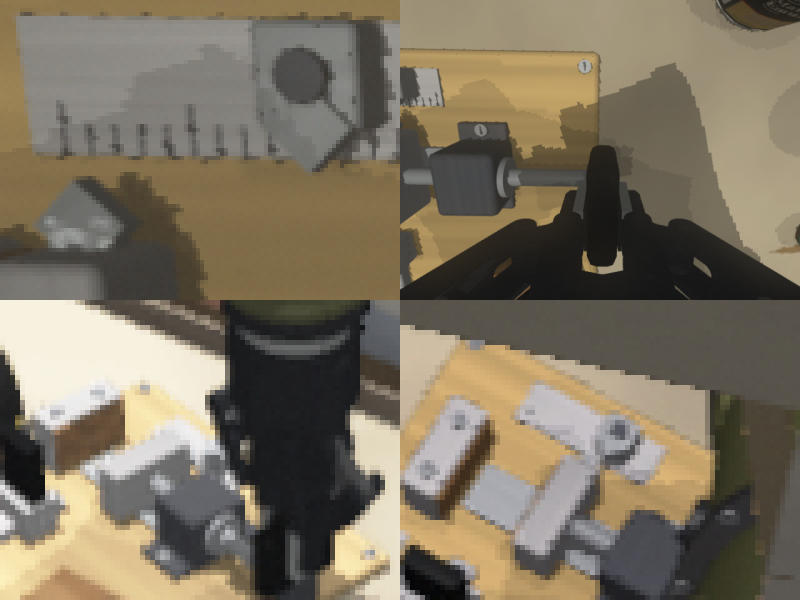

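The composite shows the opened jaw held by the fingers. The arm yielded under the spring: the TCP moved only 38.5 mm, and in the top crop the pointer is a few mm short of the tab. I'll check the distance from the w6 tips (130,149.5) and (188.3,147.5) and close the loop on the TCP.

Run:
```python
from h import *
T=np.load("w6.npz")["T"]
j=tojig(atz("wrist",[[130,149.5],[188.3,147.5],[187,146]],.03,T));print(j.round(4))
print("base z",tojig(atz("wrist",[[188.3,147.5]],.012,T)).round(4))
T2=np.load("w2.npz")["T"]
print(tojig(atz("wrist",[[270,195.5],[314.1,194.5]],.03,T2)).round(4))
# closed loop on TCP y
goal=-.0976-.0436; start=tojig(get_state()["tcp_pos"])[0]
cmd=np.array([.0300,-.0976-.0437,.0562])
for i in range(4):
    y=tojig(get_state()["tcp_pos"])[0]
    if abs(y[1]-goal)<.0003: break
    cmd[1]+=goal-y[1]; cmd[0]+=.03-y[0]
    ctrl.movel(world(cmd),max_speed=.03); ctrl.pause(.2)
    s=get_state();print(cmd.round(4),tojig(s["tcp_pos"]).round(4),s["contact_force"].round(1),s["width"],s["time"])
tp=vision.grab_frame("top")[0];cv2.imwrite("pics/top2.png",tp)
g=vision.grab_frame("wrist")[0];cv2.imwrite("pics/g2.png",g)
# grip shift relative to the hand vs first grasp (patch on grip top)
g0=cv2.imread("pics/g0.png");import itertools
for b in (cv2.imread("pics/g1.png"),g):
    t=g0[250:400,300:345]; r=cv2.matchTemplate(b[235:415,285:360],t,cv2.TM_CCOEFF_NORMED);print(cv2.minMaxLoc(r)[1::2])
a=cv2.imread("pics/top0.png")
for k,z in dict(jaw_tip=.03,jaw_mark_tip=.03).items():
    for cn in("top","scene"):
        if cn=="scene": vision.grab_frame("scene")
        for r in models.recognise(cn,k)[:2]: print(cn,k,round(r["p"],2),tojig(atz(cn,[r["point"]],z))[0].round(4))
```

```text
[[0.0768 0.049  0.03  ]
 [0.0785 0.0054 0.03  ]
 [0.0796 0.0062 0.03  ]]
base z [[0.0772 0.0112 0.012 ]]
[[0.0791 0.0482 0.03  ]
 [0.0802 0.0052 0.03  ]]
[ 0.0303 -0.1465  0.0562] [[ 0.0296 -0.1409  0.0563]] [-1.2 12.   3.6] 0.015273411807335236 16.675
(0.8727771639823914, (16, 12))
(0.8702483773231506, (16, 11))
top jaw_tip 0.81 [0.0326 0.0048 0.03  ]
scene jaw_tip 0.65 [ 0.0454 -0.0141  0.03  ]
top jaw_mark_tip 0.64 [-0.0192  0.0276  0.03  ]
scene jaw_mark_tip 0.63 [ 0.002 -0.452  0.03 ]
```

Both views put the needed travel at 43.0 to 43.7 mm. The TCP is at 43.3 mm, and the 12 N force matches the spring there. I check for drift and hand in.

Run:
```python
from h import *
ctrl.pause(.8);s=get_state();y=tojig(s["tcp_pos"])[0]
print(y,s["contact_force"],s["gripper_force"],s["time"])
if abs(y[1]+.1411)<.0008: print(ticket.close_job())
```

```text
[ 0.02960245 -0.14092514  0.0562363 ] [-1.54040445 12.77404457  4.5623113 ] 88.78834247589111 17.875
the job is handed in; nothing more can be done
None
```

The job is handed in: the end stop sits within about 0.5 mm of its tab and is released, and the arm is still holding the jaw open about 43.3 mm. I judged the jaw to be level with its mark from arm position and earlier pictures, because the wrist camera couldn't see those two pointers while gripping.

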